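# Load cheese logs into the wrapper's infeed lane

### The job

Load the wrapping machine: first turn its isolator handle off, then slide the gate's shutter open until it clicks, lay every cheese log crosswise in the open bay of the track, a couple of centimetres or more short of the gate, and with the pusher held in the gripper roll them gently through the gate until all lie fully inside the lane; the fingers must not touch a log in the gateway or the lane. Then slide the shutter shut until it clicks, and only after that turn the isolator back on. Leave the pusher lying level on its feet on its mat, and the other things on the counter where they are.

Things in the scene. Friction and masses are not known exactly. Their poses are not given: they have to be found in the camera images.
- lane: fixed stainless infeed track of the white wrapping machine. Origin on the worktop under the track's centre line, at the gate. y = rolling direction, x = across the track (away from the robot when unturned), z up. Level deck 12 mm above the origin; channel 70 mm wide between rails 8 mm thick, rail tops 28 mm above the origin.
- bay_mid (a point): middle of the open loading bay, on the deck (12 mm up), axes as the lane's. The bay runs from lane y = -270 mm (outer end, open, no stop) to the gate at y = 0. The pusher can be lowered into the channel anywhere here.
- gate (a point): centre of the gate, on the deck, axes as the lane's. Open at the top: pairs of posts at x = +-35 to +-47 mm, y = -10.5 to 10.5 mm, tops 56 mm above the worktop. On its +x side lies the shutter guide with its spring box, 28 mm high, x = 47 to 137 mm, y = -10 to 40 mm.
- lane_end (a point): centre line of the lane's end stop at deck height, axes as the lane's: the machine housing's face, 175 mm past the gate. The housing behind it is 130 mm wide (x), 135 mm long, 110 mm high, with a film roll on top up to 180 mm. Three logs in a row fit between gate and stop with 43 mm to spare.
- shutter (a joint): the shutter plate's slide (m), found shut: 0 = shut, plate across the gate; 0.080 = open, plate slid 80 mm along the lane's +x, wholly clear of the channel. An over-centre spring clicks it home to either stop once past the middle (0.040); about 4 N along x moves it out of a stop.
- shutter_tab (a point): centre of the black grip tab on top of the shutter plate: 14 mm along the lane's x, 28 mm along y, spanning 62 to 96 mm above the worktop (this point at 85 mm). The steel plate below is 78 x 6 mm, its top 62 mm above the worktop, higher than the posts. It moves along the lane's x.
- isolator (a joint): rotary isolator handle (rad), found ON: 0 = ON, 1.047 (60 degrees counter-clockwise from above) = OFF. An over-centre spring clicks it home to either end stop once past half-way; about 0.15 N m turns it out of a stop.
- isolator_bar (a point): centre of the isolator's black bar handle, on its vertical turning axis, 72 mm above the worktop. The bar is 60 mm long along this point's x axis (which turns with the handle), 12 mm thick along y, spanning 53 to 85 mm above the worktop, on a grey 70 x 70 x 45 mm box.
- pusher_grip (a point): centre (and balance point) of the wooden handle of the loose T-shaped pusher, 140 g. y points to the blade, z up. Handle 16 mm wide (x), 20 mm high, y = -64 to 54 mm, its centre 34 mm above the underside. White blade 52 mm wide, y = 54 to 62 mm, from underside to 48 mm up. A foot 30 mm wide, y = -52 to -64 mm, holds the handle level when it stands on the worktop.
- mat: thin flat black rubber mat 120 x 170 mm (x, y) on the worktop where the pusher lies; origin at its centre.
- cheese: bystander: half a cheese, 100 x 200 x 75 mm, origin under its centre.
- jar: bystander: amber jar with steel lid, 72 mm diameter, 100 mm high, origin under its centre.
- log1_center (a point): centre of a firm rinded cheese log: cylinder 44 mm diameter, 60 mm long, 100 g, lying; its axis is this point's x axis. Rolls, but not far by itself. May be absent (2 or 3 logs are present).
- log2_center (a point): centre of a firm rinded cheese log: cylinder 44 mm diameter, 60 mm long, 100 g, lying; its axis is this point's x axis. Rolls, but not far by itself. May be absent (2 or 3 logs are present).
- log3_center (a point): centre of a firm rinded cheese log: cylinder 44 mm diameter, 60 mm long, 100 g, lying; its axis is this point's x axis. Rolls, but not far by itself. May be absent (2 or 3 logs are present).
- log4_center (a point): centre of a firm rinded cheese log: cylinder 44 mm diameter, 60 mm long, 100 g, lying; its axis is this point's x axis. Rolls, but not far by itself. May be absent (2 or 3 logs are present).
Mind the look-alikes: they are no part of the job. What is shaped like the part that bears log4_center but orange or red is not meant.

How it is judged:
On the way, in this order (a step that is already met when the one before it is completed fails the run):
1. isolator turned off (value of joint isolator above 0.95 rad and value of joint shutter below 0.03 m), for 0.2 s.
2. shutter clicked open with the isolator off (value of joint shutter above 0.075 m and value of joint isolator above 0.9 rad), for 0.2 s.
3. all logs rolled into the lane, isolator still off (y of log1_center in the frame of lane between 0.026 and 0.17 m and x of log1_center in the frame of lane between -0.02 and 0.02 m and z of each of log1_center, log2_center, log3_center, log4_center in the frame of lane below 0.042 m and linear speed of each of log1, log2, log3, log4 below 0.03 m/s and y of log2_center in the frame of lane between 0.026 and 0.17 m and x of log2_center in the frame of lane between -0.02 and 0.02 m and y of log3_center in the frame of lane between 0.026 and 0.17 m and x of log3_center in the frame of lane between -0.02 and 0.02 m and y of log4_center in the frame of lane between 0.026 and 0.17 m and x of log4_center in the frame of lane between -0.02 and 0.02 m and value of joint shutter above 0.07 m and value of joint isolator above 0.9 rad), for 0.2 s.
4. shutter clicked shut behind the logs, isolator still off (value of joint shutter below 0.005 m and value of joint isolator above 0.9 rad), for 0.2 s.
5. isolator turned on again (value of joint isolator below 0.1 rad), for 0.2 s.
At the end, for the whole second after the job is handed in: Every present log lies at rest in the lane, its centre at least 26 mm past the gate plane; shutter shut (within 5 mm of 0); isolator on (within 0.1 rad of 0); pusher at rest, level on its feet, its handle centre within the mat's outline (y of log1_center in the frame of lane between 0.026 and 0.17 m and x of log1_center in the frame of lane between -0.02 and 0.02 m and z of each of log1_center, log2_center, log3_center, log4_center in the frame of lane below 0.042 m and linear speed of each of log1, log2, log3, log4 below 0.03 m/s and y of log2_center in the frame of lane between 0.026 and 0.17 m and x of log2_center in the frame of lane between -0.02 and 0.02 m and y of log3_center in the frame of lane between 0.026 and 0.17 m and x of log3_center in the frame of lane between -0.02 and 0.02 m and y of log4_center in the frame of lane between 0.026 and 0.17 m and x of log4_center in the frame of lane between -0.02 and 0.02 m and value of joint shutter below 0.005 m and value of joint isolator below 0.1 rad and angle between pusher_grip's own z axis and vertical below 0.12 rad and height (world z) of pusher_grip below 0.042 m and linear speed of pusher below 0.02 m/s and x of pusher_grip in the frame of mat between -0.06 and 0.06 m and y of pusher_grip in the frame of mat between -0.085 and 0.085 m); the robot touches nothing.
It fails at once if fingers touch a log in the gateway or lane (its centre from 30 mm before the gate plane on) ((contact force between the fingers and log1 above 0.5 N and y of log1_center in the frame of lane between -0.03 and 0.2 m and x of log1_center in the frame of lane between -0.05 and 0.05 m and z of log1_center in the frame of lane below 0.06 m) or (contact force between the fingers and log2 above 0.5 N and y of log2_center in the frame of lane between -0.03 and 0.2 m and x of log2_center in the frame of lane between -0.05 and 0.05 m and z of log2_center in the frame of lane below 0.06 m) or (contact force between the fingers and log3 above 0.5 N and y of log3_center in the frame of lane between -0.03 and 0.2 m and x of log3_center in the frame of lane between -0.05 and 0.05 m and z of log3_center in the frame of lane below 0.06 m) or (contact force between the fingers and log4 above 0.5 N and y of log4_center in the frame of lane between -0.03 and 0.2 m and x of log4_center in the frame of lane between -0.05 and 0.05 m and z of log4_center in the frame of lane below 0.06 m)).
It fails at once if a log rolled through the gate or lane faster than 0.3 m/s ((linear speed of log1 above 0.3 m/s and y of log1_center in the frame of lane between -0.03 and 0.2 m and x of log1_center in the frame of lane between -0.05 and 0.05 m and z of log1_center in the frame of lane below 0.06 m) or (linear speed of log2 above 0.3 m/s and y of log2_center in the frame of lane between -0.03 and 0.2 m and x of log2_center in the frame of lane between -0.05 and 0.05 m and z of log2_center in the frame of lane below 0.06 m) or (linear speed of log3 above 0.3 m/s and y of log3_center in the frame of lane between -0.03 and 0.2 m and x of log3_center in the frame of lane between -0.05 and 0.05 m and z of log3_center in the frame of lane below 0.06 m) or (linear speed of log4 above 0.3 m/s and y of log4_center in the frame of lane between -0.03 and 0.2 m and x of log4_center in the frame of lane between -0.05 and 0.05 m and z of log4_center in the frame of lane below 0.06 m)).
It fails at once if a bystander moved over 40 mm (distance of any of cheese, jar from where it was at the start of the episode above 0.04 m).
Of log1, log2, log3, log4 only 2 to 3 are there at a start; the rules pass over those that are not, and their reading is None.
At some moment in a run one of pusher may be knocked a few centimetres aside while the robot is not near it.
Once in a run the grip may slacken for a moment while it holds something.
It also fails if it takes over 210 s, if anything falls off the work surface, if the arm or the gripper's body presses on something with over 40 N, if the wrist force passes 120 N, or if a joint passes its speed limit or range.

### The arm

A 6-joint arm with a two-finger parallel gripper is mounted at the origin on the work surface. World frame = base frame: x ahead of the robot, y to its left, z up, the work surface at z = 0. Lengths are in m, angles in rad, forces in N, time in s.
With the tool pointing down it reaches from about 0.3 to 0.775 m from the base axis. Payload 14.6 kg.
Tool frame: the origin (TCP) lies at the centre of the arm's flange, where the gripper is bolted on; the fingertips stand 199 mm ahead of it and the grasp point (between the pads) lies 180 mm ahead of it; z points along the fingers, y is the line along which they close (so a half turn about z gives the same grasp; the last joint's range is limited). The gripper opens to 94 mm and grips with 3 to 60 N. Pads are 16 mm wide; open, the fingers measure 119 mm over their backs; the gripper's body (75 mm by 177 mm) begins 78 mm behind the grasp point.
Start: joints at [-1.217, 0.3, 1.521, -0, 1.321, -0.067], TCP at [0.225, -0.502, 0.405] pointing down, gripper open.
Joint ranges: [-3.03, 3.03], [-0.79, 2.21], [0.23, 2.52], [-1.04, 4.18], [0, 3.07], [-2.55, 2.55]. Speed limits (rad/s): [2.22, 2.22, 2.57, 3.14, 3.14, 3.14].

### API

Orientations are given as [roll, pitch, yaw] about the fixed x, y, z axes, in that order (R = Rz(yaw) Ry(pitch) Rx(roll)).
In Python, from station import ctrl gives the robot as it stands. The module is installed in compiled form; this text tells all that it offers.
- The arm moves only by the tool servo_tool, never from a script. Its argument "motion" is a list of rows, each a list of 5 numbers: the closure, from 0 (fully open) to 1 (shut), then the shift along the world's x, y, z in cm, then the turn about the world's z in degrees. A call has 1 to 20 rows; each row is the pose to reach, as a shift and turn from the pose commanded when the call began; what a row does not reach only later rows make up. A row lasts 1/8 s, in which the tool goes at most 62.5 mm and 10.7 degrees, less where a joint would pass 70% of its speed; a pose out of reach is approached as far as the arm can. A call with a gripper value outside its range is refused whole. The fingers move at their own pace and stop on an object; "squeeze" is the grip in N (left out, the last holds). Time passes only in rows, so rows that repeat a pose let the fingers close. It gives the time, the measured TCP pose, the force, the opening and the grip force at its end, in the units of the state.
- ctrl.get_obs(): the state, without advancing time (a new reading comes with each control period).
- ctrl.camera(name): name is "side" or "top" or "wrist"; returns a dict with "image" (400x640x3 uint8, red, green, blue), "fx", "fy", "cx", "cy" (pixels), "dist" ([k1, k2, p1, p2, k3] as OpenCV has them; the pictures are not rectified), "camera_from_world" (4x4, takes a point from world to camera coordinates); the wrist camera has in their place "hand_eye" (4x4, takes a point from camera to tool coordinates, whose origin is the TCP and whose axes are the flange's). Camera axes: x right, y up, looking along -z (the intrinsics and any distortion apply to the point x, -y, -z); pixel columns grow to the right and rows downward; lengths in m; the calibration is good to about 2 mm. A picture is of the moment at which its call begins: read the wrist's pose just before it. There is no depth.
- ctrl.hand_in(): hands the job in; it is judged then, once.
The state is a dict: "time_s": time; "qpos": joint angles; "joint_vel": joint speeds; "tau": joint torques, N m; "ee_pos": TCP position; "eef_rot": TCP orientation; "force": force on the tool from outside, world axes, zero at the start; "moment": the same for the moment, N m; "grip_width": finger opening in m; "grip_force": force on a finger pad.
Only numpy, scipy, OpenCV 4.12 (cv2) and the standard library are available. Lean on these libraries where they do the work, as an engineer would, in place of code of your own. Each camera call takes 0.05 s, during which the arm holds its last target. There are 200 camera calls.

## Working session

There is one attempt and no reset: what is moved stays moved. The work goes in short steps, Python scripts to look and compute and a tool call to move; the robot and the scene stay as the last step left them, time stands still between calls to the robot, and variables do not carry over. Pictures are saved under pics/ and viewed, at most 14 in all, crops included, and the job is handed in when it is done.

Besides the shell and the picture viewer there is one more tool, called after "Call:" in YAML: its name, and indented under it one key for each argument. servo_tool: Moves the arm, as the interface text tells. Its arguments: {"type":"object","properties":{"motion":{"type":"array","items":{"type":"array","items":{"type":"number"}}},"squeeze":{"type":"number"}},"required":["motion"]}

```bash
mkdir -p pics; cat > h.py <<'E'
import numpy as np, cv2
from station import ctrl
from scipy.spatial.transform import Rotation as R
def cam(name):
    o=ctrl.get_obs(); c=ctrl.camera(name)
    c["K"]=np.array([[c["fx"],0,c["cx"]],[0,c["fy"],c["cy"]],[0,0,1.]]); c["D"]=np.array(c["dist"],float)
    if name=="wrist":
        T=np.eye(4); T[:3,:3]=R.from_euler("xyz",o["eef_rot"]).as_matrix(); T[:3,3]=o["ee_pos"]
        c["wfc"]=T@np.array(c["hand_eye"])
    else: c["wfc"]=np.linalg.inv(np.array(c["camera_from_world"]))
    return c
def ray(c,uv):
    p=cv2.undistortPoints(np.array(uv,float).reshape(-1,1,2),c["K"],c["D"])[:,0]
    d=np.c_[p[:,0],-p[:,1],-np.ones(len(p))]@c["wfc"][:3,:3].T
    return c["wfc"][:3,3],d
def onz(c,uv,z):
    o,d=ray(c,uv); return o+d*((z-o[2])/d[:,2])[:,None]
def proj(c,P):
    P=np.array(P,float).reshape(-1,3); w=np.linalg.inv(c["wfc"]); q=P@w[:3,:3].T+w[:3,3]
    q=q*[1,-1,-1]
    return cv2.projectPoints(q.reshape(-1,1,3),np.zeros(3),np.zeros(3),c["K"],c["D"])[0][:,0]
def save(c,f,crop=None,s=1):
    im=c["image"][:,:,::-1]
    if crop: x0,y0,x1,y1=crop; im=im[y0:y1,x0:x1]
    if s!=1: im=cv2.resize(im,None,fx=s,fy=s,interpolation=cv2.INTER_CUBIC)
    cv2.imwrite("pics/"+f,im)
E
python3 - <<'E'
from h import *
for n in("top","side"):
    c=cam(n); save(c,n+"0.png"); np.save(n+"0.npy",c["image"]); print(n,c["wfc"].round(3).tolist(),c["fx"],c["dist"])
o=ctrl.get_obs();print(o)
E
```

```text
top [[-0.015, 0.983, -0.183, 0.373], [-1.0, -0.01, 0.024, -0.024], [0.021, 0.183, 0.983, 1.141], [0.0, 0.0, 0.0, 1.0]] 363.0212610957635 [-0.02275084  0.          0.          0.          0.        ]
side [[-0.984, 0.136, -0.118, 0.467], [-0.18, -0.717, 0.673, 0.539], [0.008, 0.684, 0.73, 0.713], [0.0, 0.0, 0.0, 1.0]] 372.54275203155106 [-0.07775964  0.          0.          0.          0.        ]
{'time_s': 0.1, 'qpos': array([-1.21659350e+00,  3.00429538e-01,  1.52151300e+00, -1.97464390e-05,
        1.32069640e+00, -6.65854753e-02]), 'joint_vel': array([-1.07143536e-03, -1.51340727e-03, -2.31415100e-04,  6.53963499e-06,
        9.95045157e-04,  6.16179509e-04]), 'tau': array([ 7.48861180e-05, -5.32646370e+01, -3.53283048e+01,  7.09125493e-02,
        2.34738673e-02, -6.74918101e-05]), 'ee_pos': array([ 0.22465873, -0.50199694,  0.40413782]), 'eef_rot': array([-3.14054741e+00, -5.05316390e-05,  4.20793175e-01]), 'force': array([0.24703387, 0.32023107, 0.26354062]), 'moment': array([-0.00606947,  0.00168775,  0.02246988]), 'grip_force': 0.0, 'grip_width': 0.09379273480240888}
```

View pics/top0.png

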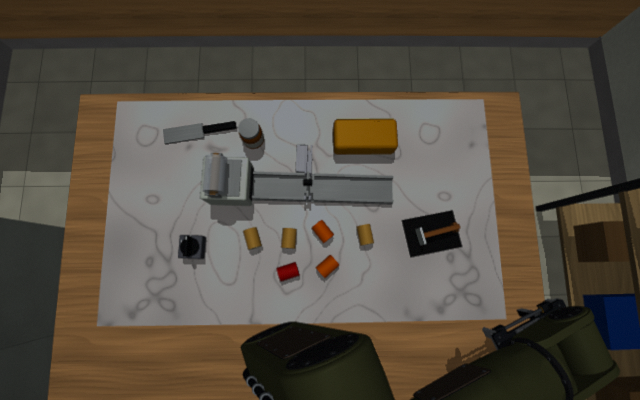

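View pics/side0.png

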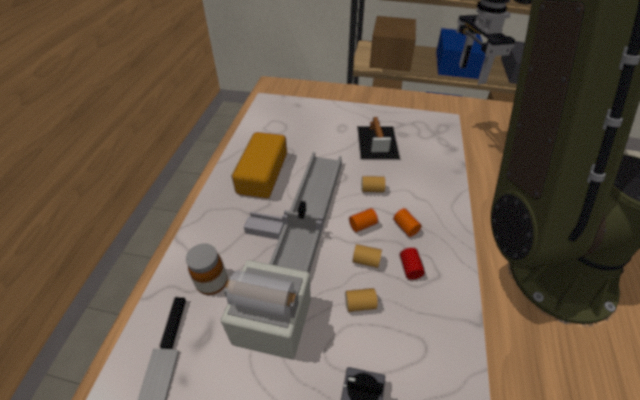

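The top view shows three tan logs at (252,239), (289,238) and (365,234). The look-alikes are orange at (322,230) and (328,266), and red at (288,272). The tan ones fit the cheese-log description. I'll confirm in an enlarged crop and measure.

```bash
python3 - <<'E'
from h import *
c=cam("top"); save(c,"crop1.png",(170,110,470,290),2.66)
im=c["image"]; hsv=cv2.cvtColor(im,cv2.COLOR_RGB2HSV)
for p in [(252,239),(289,238),(365,234),(322,230),(288,272),(440,230),(420,225),(307,182),(190,245),(412,240)]: print(p,im[p[1],p[0]],hsv[p[1],p[0]])
def blobs(m,z,name,amin=20):
    cs,_=cv2.findContours(m.astype(np.uint8),0,2)
    for k in cs:
        if cv2.contourArea(k)<amin: continue
        P=onz(c,k[:,0,:],z)[:,:2].astype(np.float32); (x,y),(w,h),a=cv2.minAreaRect(P*1000)
        mu=cv2.moments(k);u=(mu["m10"]/mu["m00"],mu["m01"]/mu["m00"])
        print(name,"px",np.round(u,1),"mm",round(x,1),round(y,1),"size",round(w,1),round(h,1),"ang",round(a,1))
H,S,V=hsv[...,0].astype(int),hsv[...,1].astype(int),hsv[...,2].astype(int)
roi=np.zeros(H.shape,bool); roi[100:320,110:490]=1
blobs(roi&(H>=16)&(H<=25)&(S>110)&(V>90),0.03,"tan")
blobs(roi&(H<16)&(H>5)&(S>110)&(V>60),0.034,"wood/orange")
blobs(roi&(V<45),0.0,"blk",8)
for u in [(252,177),(392,179),(252,203),(392,205)]: print(u,onz(c,u,0.028).round(4))
E
```

```text
(252, 239) [127  96  39] [ 19 177 127]
(289, 238) [126  94  38] [ 19 178 126]
(365, 234) [124  93  36] [ 19 181 124]
(322, 230) [138  56   0] [ 12 255 138]
(288, 272) [109   6   7] [  0 241 109]
(440, 230) [84 49 21] [ 13 191  84]
(420, 225) [9 8 8] [ 0 28  9]
(307, 182) [13 14 12] [45 36 14]
(190, 245) [4 3 4] [150  64   4]
(412, 240) [9 7 8] [165  57   9]
tan px [288.1 237.5] mm 455.1 42.0 size 32.7 59.5 ang 83.5
tan px [251.3 237.8] mm 455.9 154.5 size 59.2 34.3 ang 14.8
tan px [365.6 233.9] mm 463.1 -195.8 size 59.5 34.0 ang 9.4
tan px [365.8 132.8] mm 789.5 -208.5 size 93.9 201.3 ang 0.8
tan px [112.4 116.9] mm 845.3 611.7 size 15.6 51.6 ang 85.5
wood/orange px [327.1 266. ] mm 368.3 -75.3 size 41.9 61.3 ang 39.9
wood/orange px [442.4 230.1] mm 470.1 -430.4 size 19.2 113.3 ang 17.1
wood/orange px [322.3 231. ] mm 473.3 -62.5 size 61.3 42.5 ang 37.7
wood/orange px [487.1 111.4] mm 850.0 -614.5 size 101.7 16.2 ang 0.1
wood/orange px [112.4 118.9] mm 838.9 609.3 size 22.8 136.8 ang 87.8
blk px [202.6 247.5] mm 431.2 309.0 size 12.2 67.9 ang 87.5
blk px [189.3 246.8] mm 431.1 351.4 size 59.4 63.4 ang 63.5
blk px [430.8 233.5] mm 465.3 -409.0 size 117.2 167.3 ang 10.4
blk px [307.1 182.1] mm 633.2 -17.0 size 25.8 23.1 ang 89.5
blk px [250.8 183. ] mm 633.5 159.3 size 21.1 111.8 ang 87.2
blk px [253.3 138.5] mm 778.9 157.6 size 55.5 67.6 ang 22.1
blk px [218.8 127.3] mm 823.5 272.1 size 27.7 107.9 ang 9.6
(252, 177) [[0.6462 0.1554 0.028 ]]
(392, 179) [[ 0.6355 -0.2861  0.028 ]]
(252, 203) [[0.5633 0.1539 0.028 ]]
(392, 205) [[ 0.5522 -0.2817  0.028 ]]
```

View pics/crop1.png

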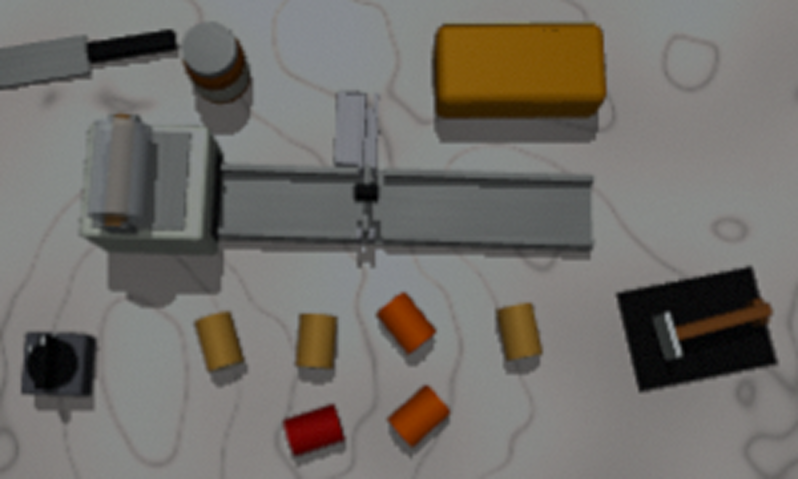

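The tan trio at crop (218,341), (317,340) and (519,331) are the three logs. They're duller and yellower than the orange and red decoys. The isolator is at crop (48,360), the tab at (366,190), and the pusher lies on its mat at around (720,325).

```bash
python3 - <<'E'
from h import *
c=cam("top")
print("iso",onz(c,(187.7,245),.085),"tab",onz(c,(307.1,181.5),.09))
w=cam("wrist"); print(np.array(w["hand_eye"]).round(3).tolist(),w["fx"])
E
```

```text
iso [[0.43301111 0.3272433  0.085     ]] tab [[ 0.61562432 -0.0177996   0.09      ]]
[[-0.0, 0.959, 0.284, 0.083], [1.0, 0.001, -0.002, -0.0], [-0.002, 0.284, -0.959, 0.02], [0.0, 0.0, 0.0, 1.0]] 355.80533766048836
```

Call:
servo_tool:
  motion:
    - [0,10,40,0,-12]
    - [0,10,40,0,-12]
    - [0,10,40,0,-12]
    - [0,10,40,0,-12]
    - [0,10,40,0,-12]
    - [0,10,40,0,-12]
    - [0,10,40,0,-12]
    - [0,20.8,82.9,0,-24]
    - [0,20.8,82.9,0,-24]
    - [0,20.8,82.9,0,-24]
    - [0,20.8,82.9,0,-24]
    - [0,20.8,82.9,0,-24]
    - [0,20.8,82.9,0,-24]
    - [0,20.8,82.9,0,-24]
    - [0,20.8,82.9,0,-24]
    - [0,20.8,82.9,0,-24]
    - [0,20.8,82.9,0,-24]
    - [0,20.8,82.9,0,-24]

```text
time_s: 2.5
ee_pos: [0.4327, 0.326, 0.405]
eef_rot: [-3.141, -0.0, 0.001]
force: [-0.3, 0.1, -0.3]
grip_width: 0.0937
grip_force: 0.0
```

```bash
python3 - <<'E'
from h import *
c=cam("wrist"); save(c,"w1.png"); o=ctrl.get_obs(); print(o["ee_pos"],o["eef_rot"],o["qpos"])
t=cam("top"); save(t,"x.png")
E
```

```text
[0.43268149 0.32612319 0.40503322] [-3.14134996e+00 -4.55863035e-04  8.24746399e-04] [ 5.78285849e-01  2.81305680e-01  1.54401955e+00 -4.70352181e-05
  1.31575299e+00  2.14826923e+00]
```

View pics/w1.png

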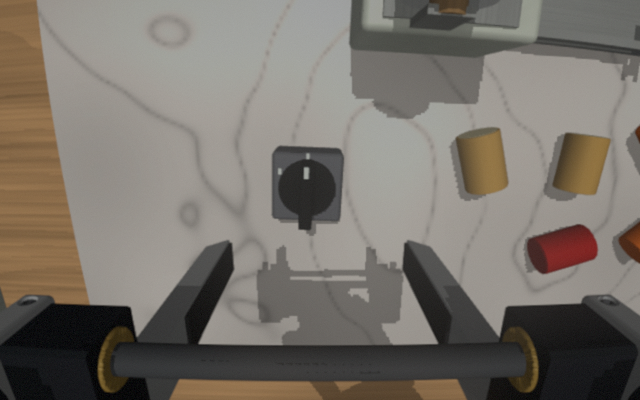

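The bar handle runs from about (306,165) to its lower top edge at (305,229), with its white mark toward +x. The box is centred near (307,185).

```bash
python3 - <<'E'
from h import *
c=cam("wrist")
print("end",onz(c,[(305,229),(299.5,225),(311.5,225),(306,170)],.085).round(4))
print("box45",onz(c,[(273,148),(342,149),(274,220),(341,221)],.045).round(4))
im=c["image"]; v=im.max(2); m=(v<22).astype(np.uint8); m[:140]=0;m[240:]=0;m[:,:270]=0;m[:,345:]=0
for r in range(150,236,6): 
    x=np.where(m[r])[0]; print(r,(x.min(),x.max()) if len(x) else None, end=" ")
E
```

```text
end [[0.4033 0.3374 0.085 ]
 [0.4071 0.3423 0.085 ]
 [0.4071 0.3315 0.085 ]
 [0.4571 0.336  0.085 ]]
box45 [[0.4707 0.3687 0.045 ]
 [0.4697 0.3027 0.045 ]
 [0.3979 0.3701 0.045 ]
 [0.3969 0.3023 0.045 ]]
150 None 156 None 162 None 168 None 174 None 180 None 186 None 192 None 198 None 204 None 210 None 216 None 222 None 228 None 234 None
```

Call:
servo_tool:
  motion:
    - [0,0.1,1.0,-5,-1.5]
    - [0,0.1,1.0,-10,-1.5]
    - [0,0.1,1.0,-13,-1.5]
    - [0,0.1,1.0,-15.3,-1.5]
    - [0,0.1,1.0,-15.3,-1.5]
    - [0,0.1,1.0,-15.3,-1.5]
    - [1,0.1,1.0,-15.3,-1.5]
    - [1,0.1,1.0,-15.3,-1.5]
    - [1,0.1,1.0,-15.3,-1.5]
    - [1,0.1,1.0,-15.3,-1.5]
    - [1,0.1,1.0,-15.3,-1.5]
    - [1,0.1,1.0,-15.3,-1.5]
    - [1,0.1,1.0,-15.3,-1.5]
    - [1,0.1,1.0,-15.3,-1.5]
  squeeze: 40

```text
time_s: 4.4
ee_pos: [0.4337, 0.337, 0.2518]
eef_rot: [-3.142, -0.0, -0.024]
force: [-2.9, -3.6, 12.7]
grip_width: 0.0175
grip_force: 17.9
```

Call:
servo_tool:
  motion:
    - [0.7,0,0,0.5,0]
    - [0.7,0,0,0.7,0]
    - [0.7,0,0,0.7,0]
    - [1,0,0,0.7,0]
    - [1,0,0,0.7,0]
    - [1,0,0,0.7,0]
    - [1,0,0,0.7,0]
    - [1,0,0,0.7,0]
    - [1,0,0,0.7,0]
  squeeze: 40

```text
time_s: 5.52
ee_pos: [0.4336, 0.337, 0.2585]
eef_rot: [3.142, 0.0, -0.024]
force: [-0.9, 0.7, -2.5]
grip_width: 0.0117
grip_force: 40.0
```

Gripped at the 12 mm bar. Now turn 60° CCW.

Call:
servo_tool:
  motion:
    - [1,0,0,0,6]
    - [1,0,0,0,12]
    - [1,0,0,0,18]
    - [1,0,0,0,24]
    - [1,0,0,0,30]
    - [1,0,0,0,36]
    - [1,0,0,0,42]
    - [1,0,0,0,48]
    - [1,0,0,0,54]
    - [1,0,0,0,60]
    - [1,0,0,0,61]
    - [1,0,0,0,61]

```text
time_s: 7.02
ee_pos: [0.433, 0.338, 0.2585]
eef_rot: [-3.139, -0.002, 1.04]
force: [-5.9, 12.3, -3.6]
grip_width: 0.0118
grip_force: 40.2
```

Call:
servo_tool:
  motion:
    - [0.4,0,0,0,0]
    - [0,0,0,0,0]
    - [0,0,0,0,0]
    - [0,0,0,0,0]
    - [0,0,0,6,0]
    - [0,0,0,12,0]
    - [0,0,0,16,0]
    - [0,8,-17,16,15]
    - [0,8,-17,16,15]
    - [0,8,-17,16,15]
    - [0,15.7,-35.8,16,30]
    - [0,15.7,-35.8,16,30]
    - [0,15.7,-35.8,16,30]
    - [0,15.7,-35.8,16,30]
    - [0,15.7,-35.8,16,30]
    - [0,15.7,-35.8,16,30]

```text
time_s: 9.02
ee_pos: [0.5905, -0.0203, 0.4186]
eef_rot: [-3.141, -0.0, 1.564]
force: [0.0, -0.4, -0.1]
grip_width: 0.0944
grip_force: 0.0
```

```bash
python3 - <<'E'
from h import *
c=cam("wrist"); save(c,"w2.png"); o=ctrl.get_obs(); print(o["ee_pos"],o["eef_rot"],o["qpos"])
E
```

```text
[ 0.59039712 -0.02002532  0.41873968] [-3.14156825e+00 -1.16504340e-04  1.56498226e+00] [-9.59154293e-02  3.81409909e-01  1.37953536e+00  1.15924939e-04
  1.38068217e+00 -9.01232754e-02]
```

View pics/w2.png

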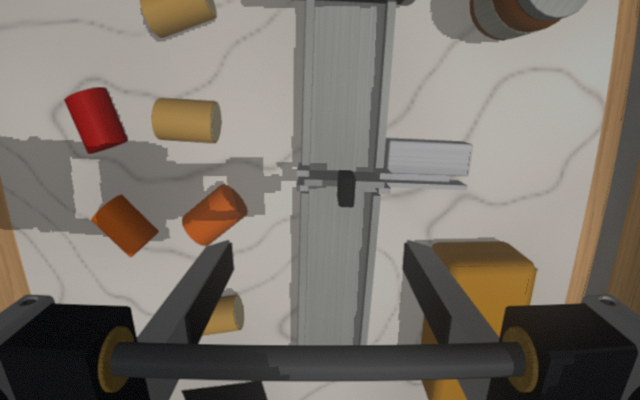

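The tab is at (346,188). The rails run from about (300,5)-(387,5) down to (295,345)-(365,345), and the gate posts sit at rows 165-190.

```bash
python3 - <<'E'
from h import *
c=cam("wrist"); im=c["image"]
m=(im.max(2)<60).astype(np.uint8); m2=np.zeros_like(m); m2[165:215,328:365]=m[165:215,328:365]
ys,xs=np.where(m2); print("tab px",xs.min(),xs.max(),ys.min(),ys.max())
print("tab far edge z.096",onz(c,[(338,206.5),(355,206.5)],.096).round(4), "near", onz(c,[(338,171),(355,171)],.062).round(4))
g=cv2.cvtColor(im,cv2.COLOR_RGB2GRAY).astype(int)
for r in (40,100,140,230,280,330): print(r,[(x,g[r,x]) for x in range(284,400,2)] if r in(100,280) else "")
E
```

```text
tab px 337 355 171 206
tab far edge z.096 [[ 0.6086 -0.03    0.096 ]
 [ 0.6238 -0.0301  0.096 ]] near [[ 0.6103 -0.0047  0.062 ]
 [ 0.6267 -0.0048  0.062 ]]
40 
100 [(284, np.int64(169)), (286, np.int64(171)), (288, np.int64(170)), (290, np.int64(169)), (292, np.int64(164)), (294, np.int64(123)), (296, np.int64(119)), (298, np.int64(117)), (300, np.int64(119)), (302, np.int64(106)), (304, np.int64(127)), (306, np.int64(134)), (308, np.int64(136)), (310, np.int64(132)), (312, np.int64(129)), (314, np.int64(135)), (316, np.int64(131)), (318, np.int64(129)), (320, np.int64(131)), (322, np.int64(130)), (324, np.int64(132)), (326, np.int64(133)), (328, np.int64(135)), (330, np.int64(133)), (332, np.int64(134)), (334, np.int64(133)), (336, np.int64(131)), (338, np.int64(132)), (340, np.int64(134)), (342, np.int64(136)), (344, np.int64(135)), (346, np.int64(134)), (348, np.int64(133)), (350, np.int64(135)), (352, np.int64(133)), (354, np.int64(134)), (356, np.int64(135)), (358, np.int64(139)), (360, np.int64(136)), (362, np.int64(138)), (364, np.int64(137)), (366, np.int64(140)), (368, np.i
[... 928 characters left out ...]
, np.int64(127)), (338, np.int64(129)), (340, np.int64(126)), (342, np.int64(128)), (344, np.int64(129)), (346, np.int64(131)), (348, np.int64(131)), (350, np.int64(128)), (352, np.int64(128)), (354, np.int64(126)), (356, np.int64(129)), (358, np.int64(101)), (360, np.int64(88)), (362, np.int64(89)), (364, np.int64(76)), (366, np.int64(110)), (368, np.int64(128)), (370, np.int64(126)), (372, np.int64(137)), (374, np.int64(173)), (376, np.int64(174)), (378, np.int64(173)), (380, np.int64(174)), (382, np.int64(176)), (384, np.int64(174)), (386, np.int64(173)), (388, np.int64(173)), (390, np.int64(175)), (392, np.int64(174)), (394, np.int64(173)), (396, np.int64(168)), (398, np.int64(167))]
330
```

```bash
python3 - <<'E'
from h import *
c=cam("wrist")
P=onz(c,[(293,100),(389,100),(291,280),(373,280)],.028); print(P.round(4))
a=(P[0]+P[1])/2;b=(P[2]+P[3])/2;d=(a-b)[:2];print("yaw",np.degrees(np.arctan2(-d[0],d[1])),"x at y=-.018",np.interp(-.018,[b[1],a[1]],[b[0],a[0]]), np.linalg.norm((P[0]-P[1])[:2]))
print("posts/ends", onz(c,[(335,3)],.012).round(4))
E
```

```text
[[ 0.5663  0.0616  0.028 ]
 [ 0.6633  0.0614  0.028 ]
 [ 0.5589 -0.1404  0.028 ]
 [ 0.6548 -0.1412  0.028 ]]
yaw -2.2557769347516565 x at y=-.018 0.6116834962930382 0.09695901275980996
posts/ends [[0.609  0.1558 0.012 ]]
```

```bash
python3 - <<'E'
from h import *
c=cam("wrist")
P=onz(c,[(303,100),(389,100),(298.7,280),(373,280)],.028); print(P.round(4))
a=(P[0]+P[1])/2;b=(P[2]+P[3])/2;d=(a-b)[:2];print("yaw",np.degrees(np.arctan2(-d[0],d[1])),"x at y=-.018",np.interp(-.018,[b[1],a[1]],[b[0],a[0]]), np.linalg.norm((P[0]-P[1])[:2]))
E
```

```text
[[ 0.5765  0.0615  0.028 ]
 [ 0.6634  0.0613  0.028 ]
 [ 0.568  -0.1405  0.028 ]
 [ 0.6549 -0.1413  0.028 ]]
yaw -2.4027139107435054 x at y=-.018 0.616603463378014 0.08689688961768754
```

Call:
servo_tool:
  motion:
    - [0,2.6,0.2,-5,-2]
    - [0,2.6,0.2,-10,-2]
    - [0,2.6,0.2,-13.5,-2]
    - [0,2.6,0.2,-15.4,-2]
    - [0,2.6,0.2,-15.4,-2]
    - [1,2.6,0.2,-15.4,-2]
    - [1,2.6,0.2,-15.4,-2]
    - [1,2.6,0.2,-15.4,-2]
    - [1,2.6,0.2,-15.4,-2]
    - [1,2.6,0.2,-15.4,-2]
    - [1,2.6,0.2,-15.4,-2]
    - [1,2.6,0.2,-15.4,-2]
    - [1,2.6,0.2,-15.4,-2]
    - [1,2.6,0.2,-15.4,-2]
  squeeze: 30

```text
time_s: 10.98
ee_pos: [0.6166, -0.019, 0.2646]
eef_rot: [-3.141, -0.0, 1.529]
force: [-3.2, -0.0, 1.2]
grip_width: 0.0137
grip_force: 30.0
```

Call:
servo_tool:
  motion:
    - [1,1,0,0,0]
    - [1,2,-0.1,0,0]
    - [1,3,-0.1,0,0]
    - [1,4,-0.1,0,0]
    - [1,5,-0.2,0,0]
    - [1,6,-0.2,0,0]
    - [1,7,-0.2,0,0]
    - [1,8,-0.3,0,0]
    - [1,8.2,-0.3,0,0]
    - [1,8.2,-0.3,0,0]

```text
time_s: 12.22
ee_pos: [0.6978, -0.0222, 0.2645]
eef_rot: [-3.133, 0.001, 1.529]
force: [-29.9, -3.7, 14.4]
grip_width: 0.0137
grip_force: 30.0
```

Call:
servo_tool:
  motion:
    - [0.6,0,0,0,0]
    - [0,0,0,0,0]
    - [0,0,0,0,0]
    - [0,0,0,5,0]
    - [0,0,0,10,0]
    - [0,0,0,14,-10]
    - [0,-8,2,14,-20]
    - [0,-16,4,14,-30]
    - [0,-24,6,14,-40]
    - [0,-24,6,14,-50]
    - [0,-24,6,14,-60]
    - [0,-24,6,14,-70]
    - [0,-24,6,14,-80]
    - [0,-24,6,14,-90]
    - [0,-24,6,14,-94]
    - [0,-24,6,14,-94]
    - [0,-24,6,14,-94]

```text
time_s: 14.35
ee_pos: [0.4587, 0.038, 0.4047]
eef_rot: [-3.142, -0.0, -0.11]
force: [0.5, 0.1, 0.1]
grip_width: 0.0939
grip_force: 0.0
```

```bash
cat > logs.py <<'E'
from h import *
def tan(c,z=.022,amin=300):
    hsv=cv2.cvtColor(c["image"],cv2.COLOR_RGB2HSV).astype(int); H,S,V=hsv[...,0],hsv[...,1],hsv[...,2]
    m=((H>=16)&(H<=26)&(S>90)&(V>60)).astype(np.uint8); out=[]
    for k in cv2.findContours(m,0,2)[0]:
        if cv2.contourArea(k)<amin: continue
        P=onz(c,k[:,0,:],z)[:,:2].astype(np.float32); r=cv2.minAreaRect(P*1000)
        mu=cv2.moments(k);u=np.round((mu["m10"]/mu["m00"],mu["m01"]/mu["m00"]))
        print("px",u,"mm",np.round(r[0],1),"size",np.round(r[1],1),"ang",round(r[2],1))
E
python3 - <<'E'
from logs import *
o=ctrl.get_obs(); print(o["ee_pos"],o["eef_rot"])
c=cam("wrist"); save(c,"w3.png"); tan(c)
t=cam("top"); save(t,"t3.png")
E
```

```text
[0.45869008 0.03802436 0.4047273 ] [-3.14151337e+00 -1.71496104e-04 -1.09811578e-01]
px [318. 390.] mm [182.3  68.1] size [393.1  35.7] ang 83.6
px [527. 359.] mm [ 196.4 -202.7] size [112.6  31.4] ang 14.5
px [209. 197.] mm [453.4 154.1] size [63.7 45.5] ang 16.6
px [314. 188.] mm [450.9  42.7] size [42.2 64.7] ang 85.2
px [536. 158.] mm [ 459.4 -194.5] size [69.  48.3] ang 9.9
```

View pics/w3.png

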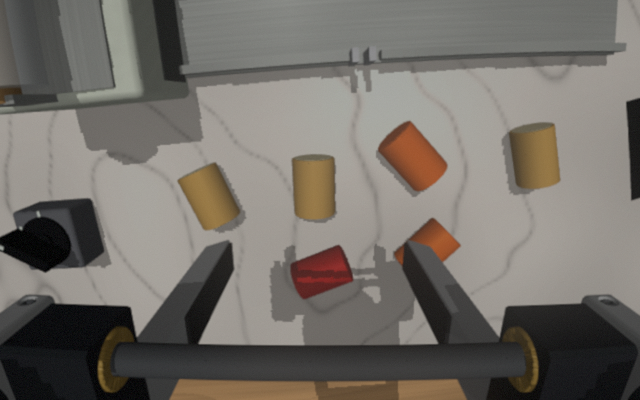

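The wrist view shows the middle log at (314,188), the left at (209,197) and the right at (536,158). The orange decoys at (412,157) and (430,248) are clear of the middle log, and the isolator at (45,240) is turned to OFF.

Call:
servo_tool:
  motion:
    - [0.2,-0.6,0.45,-6,1]
    - [0.2,-0.6,0.45,-12,1]
    - [0.2,-0.6,0.45,-17,1]
    - [0.2,-0.6,0.45,-19.8,1]
    - [0.2,-0.6,0.45,-19.8,1]
    - [0.2,-0.6,0.45,-19.8,1]
    - [1,-0.6,0.45,-19.8,1]
    - [1,-0.6,0.45,-19.8,1]
    - [1,-0.6,0.45,-19.8,1]
    - [1,-0.6,0.45,-19.8,1]
    - [1,-0.6,0.45,-19.8,1]
    - [1,-0.6,0.45,-19.8,1]
    - [1,-0.6,0.45,-19.8,1]
  squeeze: 20

```text
time_s: 16.08
ee_pos: [0.4527, 0.0425, 0.2068]
eef_rot: [-3.142, -0.0, -0.094]
force: [-0.3, 0.2, 5.2]
grip_width: 0.0432
grip_force: 20.0
```

Call:
servo_tool:
  motion:
    - [1,0,0,4,0]
    - [1,0,0,8,0]
    - [1,5,-4,9,2]
    - [1,10,-8,9,3.4]
    - [1,16.2,-12,9,3.4]
    - [1,16.2,-12,9,3.4]
    - [1,16.2,-12,9,3.4]
    - [1,16.2,-12,9,3.4]

```text
time_s: 17.08
ee_pos: [0.6141, -0.0769, 0.2964]
eef_rot: [-3.141, 0.001, -0.034]
force: [-0.6, -0.2, -0.9]
grip_width: 0.0437
grip_force: 20.0
```

Call:
servo_tool:
  motion:
    - [1,0,0,-3,0]
    - [1,0,0,-6,0]
    - [1,0,0,-7.2,0]
    - [1,0,0,-7.7,0]
    - [1,0,0,-7.7,0]
    - [1,0,0,-7.7,0]
    - [0.35,0,0,-7.7,0]
    - [0.35,0,0,-7.7,0]
    - [0.35,0,0,-7.7,0]
    - [0.35,0,0,-7.7,0]
    - [0.35,0,0,-4,0]
    - [0.35,0,0,1,0]
    - [0.35,0,0,9,0]
    - [0.35,0,0,9,0]
    - [0.35,0,0,9,0]

```text
time_s: 18.95
ee_pos: [0.6146, -0.0775, 0.3871]
eef_rot: [3.141, -0.001, -0.035]
force: [-0.2, 0.8, -0.4]
grip_width: 0.0608
grip_force: 0.0
```

```bash
python3 - <<'E'
from logs import *
o=ctrl.get_obs(); print(o["ee_pos"],o["eef_rot"])
c=cam("wrist"); save(c,"w4.png"); tan(c,.034)
E
```

```text
[ 0.61458682 -0.07750002  0.38708391] [ 3.14140609e+00 -1.38788848e-03 -3.47285385e-02]
px [457. 361.] mm [ 400.2 -231.4] size [100.8  23.1] ang 12.9
px [178. 362.] mm [411.2  89.6] size [24.7 99.6] ang 75.6
px [318. 189.] mm [613.4 -77.7] size [42.2 65.9] ang 88.3
px [458.  33.] mm [ 751.8 -212.2] size [ 59.  224.6] ang 0.4
```

View pics/w4.png

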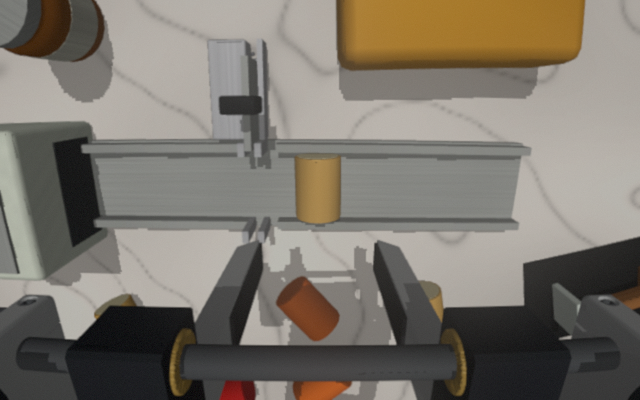

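The first log lies crosswise at (318,189), between the rails and clear of the posts at (256,150) and (256,230). The shutter tab at (240,105) is in the open position. Next is the left log.

Call:
servo_tool:
  motion:
    - [0.2,-6,6,2,6]
    - [0.2,-12,12,2,12]
    - [0.2,-16,18,2,18]
    - [0.2,-16,23.1,0,18]
    - [0.2,-16,23.1,-6,18]
    - [0.2,-16,23.1,-12,18]
    - [0.2,-16,23.1,-17,18]
    - [0.2,-16,23.1,-18,18]
    - [0.2,-16,23.1,-18,18]
    - [0.2,-16,23.1,-18,18]
    - [1,-16,23.1,-18,18]
    - [1,-16,23.1,-18,18]
    - [1,-16,23.1,-18,18]
    - [1,-16,23.1,-18,18]
    - [1,-16,23.1,-18,18]
    - [1,-16,23.1,-18,18]
  squeeze: 20

```text
time_s: 21.0
ee_pos: [0.4547, 0.1535, 0.2068]
eef_rot: [-3.142, -0.0, 0.279]
force: [-1.3, 0.3, 4.4]
grip_width: 0.0432
grip_force: 20.0
```

Call:
servo_tool:
  motion:
    - [1,0,0,4,0]
    - [1,0,0,8,0]
    - [1,4,-6,10,-5]
    - [1,8,-12,10,-10]
    - [1,12,-18,10,-15]
    - [1,15.7,-24,10,-18]
    - [1,15.7,-30,10,-18]
    - [1,15.7,-30,10,-18]
    - [1,15.7,-30,10,-18]
    - [1,15.7,-30,10,-18]

```text
time_s: 22.25
ee_pos: [0.6115, -0.1459, 0.3062]
eef_rot: [-3.141, 0.001, -0.035]
force: [-0.5, 0.3, -0.7]
grip_width: 0.0437
grip_force: 20.0
```

Call:
servo_tool:
  motion:
    - [1,0,-0.1,-4,0]
    - [1,0,-0.1,-7,0]
    - [1,0,-0.1,-8.2,0]
    - [1,0,-0.1,-8.7,0]
    - [1,0,-0.1,-8.7,0]
    - [1,0,-0.1,-8.7,0]
    - [0.38,0,-0.1,-8.7,0]
    - [0.38,0,-0.1,-8.7,0]
    - [0.38,0,-0.1,-8.7,0]
    - [0.38,0,-0.1,-8.7,0]
    - [0.38,0,-0.1,-4,0]
    - [0.38,0,-0.1,1,0]
    - [0.2,-7,-2.5,8,6]
    - [0.2,-15,-4.7,8,11]
    - [0.2,-15,-4.7,8,11]
    - [0.2,-15,-4.7,8,11]
    - [0.2,-15,-4.7,8,11]

```text
time_s: 24.38
ee_pos: [0.462, -0.1935, 0.3868]
eef_rot: [3.141, -0.001, 0.157]
force: [-0.0, -0.1, -0.7]
grip_width: 0.0752
grip_force: 0.0
```

```bash
python3 - <<'E'
from logs import *
o=ctrl.get_obs(); print(o["ee_pos"],o["eef_rot"])
c=cam("wrist"); save(c,"w5.png"); tan(c,.022)
E
```

```text
[ 0.46202774 -0.19348683  0.38677561] [ 3.14130672e+00 -5.21748508e-04  1.57031672e-01]
px [281. 391.] mm [ 201.6 -201.7] size [ 31.4 235.2] ang 9.4
px [149. 361.] mm [213.8 -28.8] size [ 31.8 105.2] ang 84.4
px [486. 357.] mm [ 277.6 -429.6] size [105.9  28.1] ang 29.1
px [316. 187.] mm [ 459.3 -193. ] size [65.6 41.6] ang 9.8
px [291.  23.] mm [ 607.8 -146.7] size [44.6 44.4] ang 88.3
px [211.  15.] mm [603.9 -73.3] size [46.5 30.4] ang 88.8
```

Right log at (459+1, -193), yaw 9.8°. Grasp it.

Call:
servo_tool:
  motion:
    - [0.2,-0.1,0.05,-6,0.8]
    - [0.2,-0.1,0.05,-12,0.8]
    - [0.2,-0.1,0.05,-17,0.8]
    - [0.2,-0.1,0.05,-18,0.8]
    - [0.2,-0.1,0.05,-18,0.8]
    - [0.2,-0.1,0.05,-18,0.8]
    - [1,-0.1,0.05,-18,0.8]
    - [1,-0.1,0.05,-18,0.8]
    - [1,-0.1,0.05,-18,0.8]
    - [1,-0.1,0.05,-18,0.8]
    - [1,-0.1,0.05,-18,0.8]
    - [1,-0.1,0.05,-18,0.8]
  squeeze: 20

```text
time_s: 25.92
ee_pos: [0.4607, -0.1931, 0.2068]
eef_rot: [3.142, -0.0, 0.171]
force: [-0.6, 0.8, 3.5]
grip_width: 0.0433
grip_force: 20.0
```

Call:
servo_tool:
  motion:
    - [1,0,0,4,0]
    - [1,0,0,8,-3]
    - [1,5,-1,10,-8]
    - [1,10,-2,10,-11.8]
    - [1,14.9,-2.4,10,-11.8]
    - [1,14.9,-2.4,10,-11.8]
    - [1,14.9,-2.4,10,-11.8]
    - [1,14.9,-2.4,10,-11.8]

```text
time_s: 26.92
ee_pos: [0.6089, -0.2171, 0.3069]
eef_rot: [3.142, 0.0, -0.035]
force: [0.4, -0.3, -1.0]
grip_width: 0.0432
grip_force: 20.0
```

Call:
servo_tool:
  motion:
    - [1,0,0,-4,0]
    - [1,0,0,-7,0]
    - [1,0,0,-8.2,0]
    - [1,0,0,-8.8,0]
    - [1,0,0,-8.8,0]
    - [1,0,0,-8.8,0]
    - [0.38,0,0,-8.8,0]
    - [0.38,0,0,-8.8,0]
    - [0.38,0,0,-8.8,0]
    - [0.38,0,0,-8.8,0]
    - [0.38,0,0,-4,0]
    - [0.38,0,0,1,0]
    - [0,0,0,8,0]
    - [0,0,0,9,10]
    - [0,0,0,9,20]
    - [0,0,0,9,30]
    - [0,0,0,9,30]

```text
time_s: 29.05
ee_pos: [0.6096, -0.217, 0.3966]
eef_rot: [-3.142, 0.0, 0.488]
force: [-0.9, 0.5, 0.1]
grip_width: 0.0936
grip_force: 0.0
```

Call:
servo_tool:
  motion:
    - [0,-4,-6,0,10]
    - [0,-8,-12,0,20]
    - [0,-12,-18,0,30]
    - [0,-14,-20,0,40]
    - [0,-14,-20,0,50]
    - [0,-14,-20,0,60]
    - [0,-14,-20,0,70]
    - [0,-14,-20,0,75]
    - [0,-14,-20,0,75]
    - [0,-14,-20,0,75]

```text
time_s: 30.3
ee_pos: [0.4697, -0.417, 0.3966]
eef_rot: [-3.142, -0.0, 1.794]
force: [-0.1, 0.3, -0.4]
grip_width: 0.0936
grip_force: 0.0
```

```bash
python3 - <<'E'
from logs import *
o=ctrl.get_obs(); print(o["ee_pos"],o["eef_rot"])
c=cam("wrist"); save(c,"w6.png")
t=cam("top"); save(t,"t6.png",(240,150,480,270),3); print("top");tan(t,.034,30)
E
```

```text
[ 0.4696691  -0.4170042   0.39661323] [-3.14153757e+00 -4.19506369e-05  1.79393225e+00]
top
px [368. 328.] mm [ 180.9 -185.6] size [82.4 42. ] ang 88.9
px [518. 345.] mm [ 200.6 -590.3] size [291.5 437.1] ang 88.0
px [596. 281.] mm [ 261.4 -912.5] size [206.9 578.2] ang 89.5
px [634. 222.] mm [  443.5 -1038. ] size [ 50.6 322.1] ang 79.9
px [372. 185.] mm [ 613.9 -219.1] size [41.1 61.9] ang 87.8
px [349. 185.] mm [ 614.6 -150. ] size [40.9 61.4] ang 88.4
px [327. 184.] mm [618.5 -79.8] size [43.9 60.8] ang 89.4
px [365. 134.] mm [ 780.6 -205.3] size [206.6 112. ] ang 88.7
px [119. 299.] mm [466.7 421.8] size [602.8 927.9] ang 89.9
px [501. 134.] mm [ 753.7 -554.9] size [351.6 348.8] ang 0.1
px [406.  95.] mm [ 918.5 -342.9] size [66.3 21.4] ang 90.0
px [269.  96.] mm [918.1 104.3] size [816.3  26.6] ang 90.0
px [310.  17.] mm [1213.8  -91.9] size [ 153.9 2272. ] ang 0.2
```

View pics/w6.png

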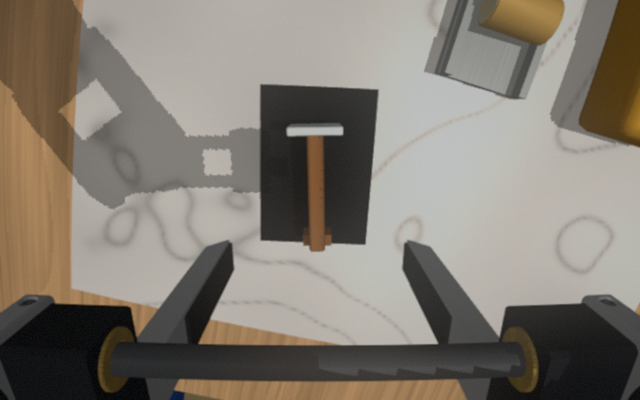

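The pusher is on its mat, with the blade at (315,130) and the handle running from (316,138) to its tail at (317,250).

```bash
python3 - <<'E'
from h import *
c=cam("wrist"); im=c["image"]; hsv=cv2.cvtColor(im,cv2.COLOR_RGB2HSV).astype(int)
m=((hsv[...,0]<18)&(hsv[...,1]>100)&(hsv[...,2]>40)).astype(np.uint8); m[:120]=0;m[256:]=0;m[:,:290]=0;m[:,:][:,345:]=0
row={r:(np.where(m[r])[0].min(),np.where(m[r])[0].max()) for r in range(130,256) if m[r].any()}
print([(r,row[r]) for r in sorted(row)][::8],max(row))
A=np.array([[(row[r][0]+row[r][1])/2,r] for r in range(145,225) if r in row]); P=onz(c,A,.044)
f=np.polyfit(P[:,1],P[:,0],1); print("yaw",np.degrees(np.arctan(-f[0])))
t=onz(c,[[ (row[max(row)][0]+row[max(row)][1])/2,max(row)+.5]],.044)[0]; d=np.array([f[0],1]);d/=np.linalg.norm(d)
print("tail",t,"grip",t[:2]+d*.064)
b=onz(c,[(287,125),(342,124),(315,125)],.048);print("blade top front",b.round(4),"grip from blade",b[2,:2]-d*.062)
print("mat",onz(c,[(261,85),(378,90),(365,244),(261,240)],0).mean(0))
E
```

```text
[(136, (np.int64(309), np.int64(322))), (144, (np.int64(307), np.int64(323))), (152, (np.int64(306), np.int64(323))), (160, (np.int64(307), np.int64(323))), (168, (np.int64(307), np.int64(324))), (176, (np.int64(307), np.int64(324))), (184, (np.int64(307), np.int64(324))), (192, (np.int64(308), np.int64(324))), (200, (np.int64(308), np.int64(324))), (208, (np.int64(308), np.int64(324))), (216, (np.int64(309), np.int64(324))), (224, (np.int64(309), np.int64(324))), (232, (np.int64(308), np.int64(324))), (240, (np.int64(303), np.int64(330))), (248, (np.int64(311), np.int64(323)))] 250
yaw 13.997673264362957
tail [ 0.48234241 -0.48186004  0.044     ] grip [ 0.46686193 -0.41976049]
blade top front [[ 0.4294 -0.3651  0.048 ]
 [ 0.4779 -0.3532  0.048 ]
 [ 0.4542 -0.3595  0.048 ]] grip from blade [ 0.46917578 -0.41967475]
mat [ 0.46617504 -0.40828997  0.        ]
```

Call:
servo_tool:
  motion:
    - [0.4,-0.2,-0.25,-6,1.2]
    - [0.4,-0.2,-0.25,-12,1.2]
    - [0.4,-0.2,-0.25,-16,1.2]
    - [0.4,-0.2,-0.25,-18.2,1.2]
    - [0.4,-0.2,-0.25,-18.2,1.2]
    - [0.4,-0.2,-0.25,-18.2,1.2]
    - [1,-0.2,-0.25,-18.2,1.2]
    - [1,-0.2,-0.25,-18.2,1.2]
    - [1,-0.2,-0.25,-18.2,1.2]
    - [1,-0.2,-0.25,-18.2,1.2]
    - [1,-0.2,-0.25,-18.2,1.2]
    - [1,-0.2,-0.25,-18.2,1.2]
    - [1,-0.2,-0.25,-18.2,1.2]
    - [1,-0.2,-0.25,-18.2,1.2]
  squeeze: 50

```text
time_s: 32.2
ee_pos: [0.4677, -0.4195, 0.2147]
eef_rot: [3.142, 0.0, 1.819]
force: [-0.1, 0.2, 1.9]
grip_width: 0.0155
grip_force: 50.0
```

Call:
servo_tool:
  motion:
    - [1,0,0,3,0]
    - [1,0,0,7,0]
    - [1,0,0,9,-5]
    - [1,4,3,9,-10]
    - [1,8,6,9,-16.2]
    - [1,13.8,10.2,9,-16.2]
    - [1,13.8,10.2,9,-16.2]
    - [1,13.8,10.2,9,-16.2]
    - [1,13.8,10.2,9,-16.2]

```text
time_s: 33.33
ee_pos: [0.6047, -0.3186, 0.3045]
eef_rot: [-3.141, -0.0, 1.535]
force: [0.4, 0.5, -1.9]
grip_width: 0.0157
grip_force: 50.0
```

```bash
python3 - <<'E'
from logs import *
o=ctrl.get_obs(); print(o["ee_pos"],o["eef_rot"])
c=cam("wrist"); save(c,"w7.png"); tan(c,.034)
E
```

```text
[ 0.60470425 -0.31862778  0.30454068] [-3.14112511e+00 -3.66070124e-05  1.53465374e+00]
px [357. 365.] mm [ 633.7 -457.8] size [ 7.5 73.2] ang 0.9
px [278. 364.] mm [ 565.5 -455.2] size [73.2  7.4] ang 84.9
px [323.  70.] mm [ 612.3 -217.2] size [43.  64.9] ang 88.0
px [557.  96.] mm [ 783.6 -241.4] size [140.1 137.6] ang 2.2
```

View pics/w7.png

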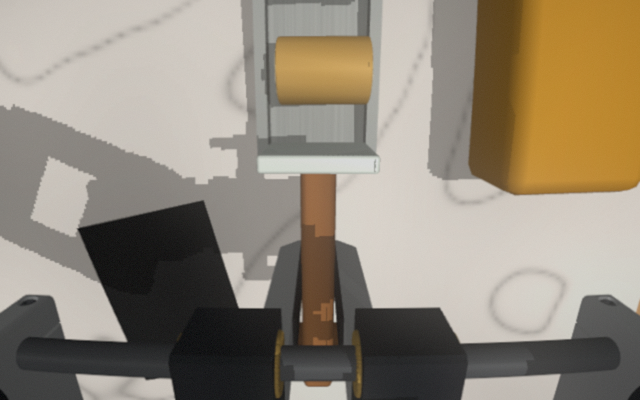

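The blade at (258-380,165) is lined up over the channel, behind the last log at (323,70). I'll lower it and push slowly.

Call:
servo_tool:
  motion:
    - [1,0.3,0,-3,0]
    - [1,0.3,0,-6,0]
    - [1,0.3,0,-7.1,0]
    - [1,0.3,0,-7.5,0]
    - [1,0.3,0,-7.5,0]
    - [1,0.3,0.4,-7.5,0]
    - [1,0.3,0.8,-7.5,0]
    - [1,0.3,1.2,-7.5,0]
    - [1,0.4,1.6,-7.5,0]
    - [1,0.4,2.0,-7.5,0]
    - [1,0.4,2.5,-7.5,0]
    - [1,0.4,3.0,-7.5,0]
    - [1,0.4,3.5,-7.5,0]
    - [1,0.4,4.0,-7.5,0]
    - [1,0.4,4.5,-7.5,0]
    - [1,0.5,5.0,-7.5,0]
    - [1,0.5,5.5,-7.5,0]
    - [1,0.5,6.0,-7.5,0]
    - [1,0.5,6.5,-7.5,0]
    - [1,0.5,7.0,-7.5,0]

```text
time_s: 35.88
ee_pos: [0.6106, -0.2472, 0.2297]
eef_rot: [-3.142, 0.0, 1.536]
force: [-0.5, -1.2, -1.0]
grip_width: 0.0157
grip_force: 50.0
```

```bash
python3 - <<'E'
from logs import *
o=ctrl.get_obs(); print(o["ee_pos"],o["force"])
c=cam("wrist"); save(c,"w8.png"); tan(c,.034)
t=cam("top"); print("top"); tan(t,.034,30)
E
```

```text
[ 0.61063894 -0.24722597  0.22966747] [-0.4719535  -1.17663672 -0.95056779]
px [357. 366.] mm [ 632.  -320.3] size [ 5.3 50.7] ang 1.0
px [278. 364.] mm [ 584.2 -318.2] size [51.3  5.2] ang 85.0
px [573. 166.] mm [ 745.9 -214. ] size [ 92.4 196.1] ang 12.3
px [317.  72.] mm [ 613.4 -153.3] size [65.9 68.8] ang 88.0
top
px [596. 282.] mm [ 261.3 -912.5] size [206.9 578.4] ang 89.5
px [634. 222.] mm [  443.5 -1038. ] size [ 50.6 322.1] ang 79.9
px [340. 185.] mm [ 616.6 -120.7] size [132.1  64.1] ang 89.4
px [363. 134.] mm [ 775.8 -204.9] size [206.8 118.2] ang 89.8
px [491. 295.] mm [ 462.2 -449.5] size [586.7 952.2] ang 88.2
px [120. 285.] mm [467.4 210. ] size [1026.   928.1] ang 89.9
px [310.  17.] mm [1213.9  -91.9] size [ 153.6 2272. ] ang 0.2
```

View pics/w8.png

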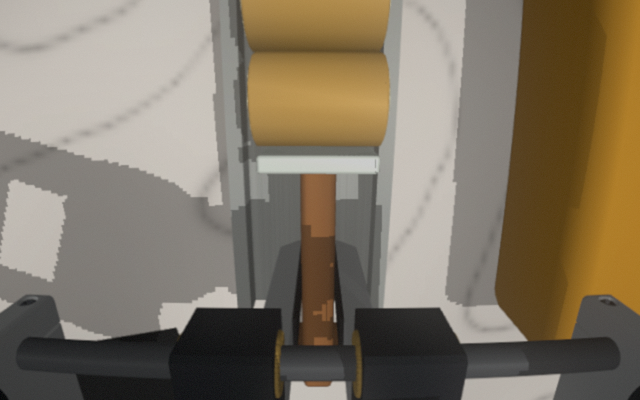

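The blade is right behind the rear log at (318,100), centred in the channel. The top view gives a 132 mm train, so the logs are all touching. I'll keep pushing.

Call:
servo_tool:
  motion:
    - [1,0,0.6,0,0]
    - [1,0,1.3,0,0]
    - [1,0,2.0,0,0]
    - [1,0,2.7,0,0]
    - [1,0.1,3.4,0,0]
    - [1,0.1,4.1,0,0]
    - [1,0.1,4.8,0,0]
    - [1,0.1,5.5,0,0]
    - [1,0.1,6.2,0,0]
    - [1,0.2,6.9,0,0]
    - [1,0.2,7.6,0,0]
    - [1,0.2,8.3,0,0]
    - [1,0.2,9.0,0,0]
    - [1,0.3,9.7,0,0]
    - [1,0.3,10.4,0,0]
    - [1,0.3,11.1,0,0]
    - [1,0.3,11.8,0,0]
    - [1,0.4,12.5,0,0]
    - [1,0.4,13.2,0,0]

```text
time_s: 38.35
ee_pos: [0.6147, -0.115, 0.2296]
eef_rot: [3.142, -0.0, 1.536]
force: [-0.0, -1.0, -1.6]
grip_width: 0.016
grip_force: 50.0
```

```bash
python3 - <<'E'
from logs import *
o=ctrl.get_obs(); print(o["ee_pos"],o["force"])
c=cam("wrist"); tan(c,.034)
t=cam("top"); print("top"); tan(t,.034,30)
E
```

```text
[ 0.61471802 -0.11501315  0.22963378] [-0.0095294  -1.02352043 -1.56054603]
px [517. 387.] mm [ 740.1 -214.6] size [22.5 57.9] ang 88.7
px [357. 365.] mm [ 636.1 -188. ] size [ 5.2 50.6] ang 1.0
px [278. 364.] mm [ 588.  -186.2] size [50.7  5.1] ang 83.9
px [559. 271.] mm [ 763.2 -135.4] size [104.   84.7] ang 0.2
px [319.  72.] mm [618.4 -21.4] size [66.5 68.7] ang 88.1
top
px [596. 282.] mm [ 261.3 -912.5] size [206.9 578.5] ang 89.5
px [634. 222.] mm [  443.5 -1038. ] size [ 50.6 322.1] ang 79.9
px [297. 183.] mm [621.   12.6] size [128.4  63.9] ang 89.5
px [366. 133.] mm [ 780.6 -205.3] size [206.1 108.6] ang 89.8
px [481. 301.] mm [ 461.7 -456.9] size [573.  951.7] ang 88.2
px [112. 277.] mm [467.7 235.1] size [976.1 927.4] ang 89.9
px [310.  17.] mm [1213.8  -91.9] size [ 153.9 2272. ] ang 0.2
```

Call:
servo_tool:
  motion:
    - [1,0,0.6,0,0]
    - [1,0,1.2,0,0]
    - [1,0,1.8,0,0]
    - [1,0.1,2.4,0,0]
    - [1,0.1,3.0,0,0]
    - [1,0.1,3.6,0,0]
    - [1,0.1,4.2,0,0]
    - [1,0.1,4.7,0,0]
    - [1,0.2,5.2,0,0]
    - [1,0.2,5.6,0,0]
    - [1,0.2,5.9,0,0]
    - [1,0.2,5.9,0,0]
    - [1,0.2,5.9,0,0]
    - [1,0.2,5.9,0,0]
    - [1,0.2,5.9,0,0]

```text
time_s: 40.33
ee_pos: [0.6166, -0.0566, 0.2296]
eef_rot: [-3.142, -0.0, 1.536]
force: [0.5, -0.1, -1.5]
grip_width: 0.0158
grip_force: 50.0
```

```bash
python3 - <<'E'
from logs import *
o=ctrl.get_obs(); print(o["ee_pos"],o["force"])
t=cam("top"); print("top"); tan(t,.034,30); save(t,"t9.png",(180,120,420,250),3.2)
E
```

```text
[ 0.61664689 -0.05661665  0.22963815] [ 0.52589394 -0.11299053 -1.46229645]
top
px [124. 396.] mm [ 17.9 508.7] size [54.3 23.8] ang 89.5
px [596. 281.] mm [ 261.4 -912.7] size [206.5 578.1] ang 89.5
px [634. 222.] mm [  443.5 -1038. ] size [ 50.6 322.1] ang 79.9
px [276. 183.] mm [624.   77.8] size [118.6  63.6] ang 87.3
px [365. 134.] mm [ 778.9 -205.3] size [206.3 111.9] ang 89.8
px [161.  96.] mm [917.6 460.4] size [106.6  24.6] ang 89.4
px [ 95. 278.] mm [467.  551.1] size [927.7 351. ] ang 0.5
px [473. 304.] mm [ 462.3 -442.5] size [601.4 952.2] ang 88.2
px [387.  95.] mm [ 918.6 -276.9] size [54.  21.3] ang 89.9
px [318.  95.] mm [917.6 -45.1] size [396.7  24.9] ang 89.8
px [216.  96.] mm [919.4 275.9] size [251.3  24.6] ang 89.6
px [310.  17.] mm [1213.8  -91.9] size [ 154. 2272.] ang 0.2
```

View pics/t9.png

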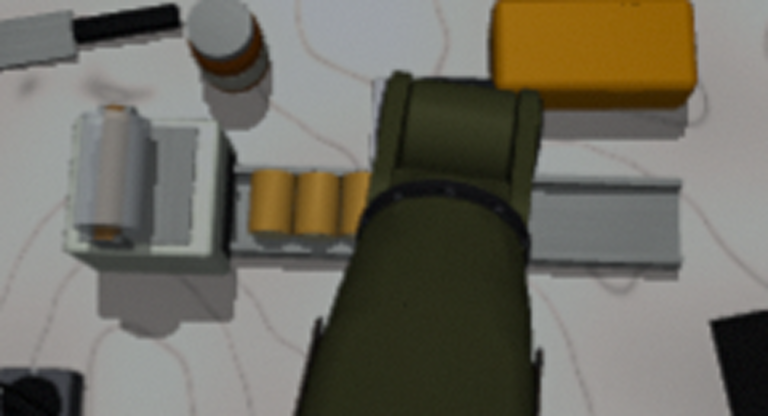

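Call:
servo_tool:
  motion:
    - [1,0,-1,0,0]
    - [1,-0.1,-3,0,0]
    - [1,-0.3,-7,0,0]
    - [1,-0.3,-9,2,0]
    - [1,-0.3,-10,6,0]
    - [1,-0.3,-10,10,0]
    - [1,-0.3,-10,13,0]
    - [1,-0.3,-10,13,0]

```text
time_s: 41.38
ee_pos: [0.6135, -0.1578, 0.3618]
eef_rot: [3.138, 0.001, 1.535]
force: [0.1, 0.2, -1.1]
grip_width: 0.0157
grip_force: 50.0
```

```bash
python3 - <<'E'
from logs import *
o=ctrl.get_obs(); print(o["ee_pos"],o["force"])
c=cam("wrist"); save(c,"w9.png"); tan(c,.034)
E
```

```text
[ 0.6134657  -0.15776177  0.36178987] [ 0.10881223  0.17245567 -1.13152406]
px [357. 366.] mm [ 650.  -349.1] size [ 9.2 89. ] ang 1.0
px [278. 362.] mm [ 565.5 -345.6] size [88.9  8.6] ang 83.3
px [631. 269.] mm [ 932.1 -242.6] size [ 29.6 140.4] ang 15.3
px [496. 227.] mm [ 783.2 -214.6] size [132.4 231. ] ang 0.2
px [620. 172.] mm [ 903.6 -136.4] size [ 23.5 282.8] ang 0.1
```

View pics/w9.png

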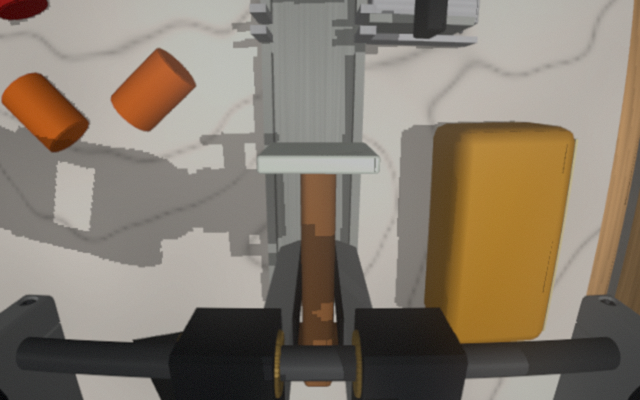

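The gateway at rows 10-40 is empty, so the logs are past it. The pusher is still level in the grip. Returning it to the mat.

Call:
servo_tool:
  motion:
    - [1,-5,-6,0,5]
    - [1,-9,-12,0,10]
    - [1,-13,-18,0,16.2]
    - [1,-14.7,-24,0,16.2]
    - [1,-14.7,-25.4,-3,16.2]
    - [1,-14.7,-25.4,-8,16.2]
    - [1,-14.7,-25.4,-12,16.2]
    - [1,-14.7,-25.4,-13.5,16.2]
    - [1,-14.7,-25.4,-14.2,16.2]
    - [1,-14.7,-25.4,-14.5,16.2]
    - [1,-14.7,-25.4,-14.6,16.2]
    - [1,-14.7,-25.4,-14.6,16.2]

```text
time_s: 42.92
ee_pos: [0.4669, -0.4106, 0.2147]
eef_rot: [3.141, 0.001, 1.819]
force: [-0.0, -0.1, 2.6]
grip_width: 0.0153
grip_force: 50.0
```

Call:
servo_tool:
  motion:
    - [0.8,0,0,0,0]
    - [0.6,0,0,0,0]
    - [0.5,0,0,0,0]
    - [0.5,0,0,0,0]
    - [0.5,0,0,3,0]
    - [0.3,0,0,8,0]
    - [0,0,0,14,0]
    - [0,0,0,18,0]
    - [0,0,0,18,0]

```text
time_s: 44.05
ee_pos: [0.4666, -0.4105, 0.3971]
eef_rot: [3.139, 0.005, 1.819]
force: [-0.1, 0.2, 0.2]
grip_width: 0.0836
grip_force: 0.0
```

```bash
python3 - <<'E'
from logs import *
c=cam("wrist"); im=c["image"]; hsv=cv2.cvtColor(im,cv2.COLOR_RGB2HSV).astype(int)
m=((hsv[...,0]<18)&(hsv[...,1]>100)&(hsv[...,2]>40)).astype(np.uint8); m[:120]=0;m[262:]=0;m[:,:285]=0;m[:,350:]=0
ys,xs=np.where(m); P=onz(c,np.c_[xs,ys],.044)[:,:2]; r=cv2.minAreaRect((P*1000).astype(np.float32)); print(r, ys.min(),ys.max())
save(c,"w10.png",(220,60,420,270),2)
t=cam("top"); tan(t,.034,30)
E
```

```text
((495.50482177734375, -438.1678771972656), (16.348752975463867, 92.46617126464844), 13.171154975891113) 173 261
px [364. 330.] mm [ 177.  -172.3] size [91.1 50.3] ang 88.9
px [517. 342.] mm [ 201.3 -582.5] size [294.  446.6] ang 89.7
px [596. 281.] mm [ 261.4 -912.5] size [206.9 578.1] ang 89.5
px [634. 220.] mm [  443.5 -1038. ] size [ 50.6 322.1] ang 79.9
px [279. 183.] mm [624.8  70.4] size [131.6  63.9] ang 89.4
px [365. 134.] mm [ 782.3 -205.3] size [206.6 108.6] ang 88.7
px [119. 304.] mm [466.1 418.9] size [608.5 926.2] ang 89.9
px [501. 136.] mm [ 744.1 -526.6] size [370.9 405.7] ang 0.1
px [274.  95.] mm [918.1  92.5] size [797.   26.5] ang 90.0
px [310.  17.] mm [1213.8  -91.9] size [ 154. 2272.] ang 0.2
```

View pics/w10.png

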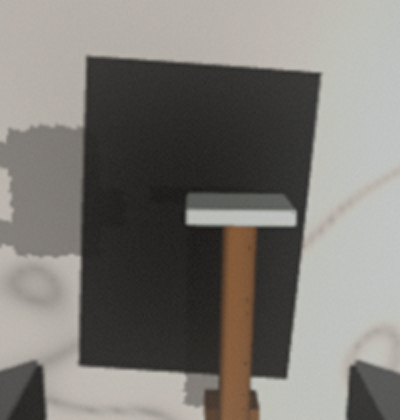

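The pusher has been knocked since I let go of it, with its blade now at about crop (240,205). I'll check its grip point against the mat.

```bash
python3 - <<'E'
from h import *
c=cam("wrist")
M=onz(c,[(264,89),(380,96),(363.5,248.5),(260,242)],0); mc=M.mean(0); print("mat",mc, [np.linalg.norm(M[i]-M[(i+1)%4]).round(4) for i in range(4)])
f=onz(c,[(313.5,157.5),(365,158)],.048); f0=f.mean(0); e=(f[1]-f[0])[:2]; print("blade",f,np.linalg.norm(e)); e/=np.linalg.norm(e); d=np.array([-e[1],e[0]])
g=f0[:2]-.062*d; print("grip",g,"yaw",np.degrees(np.arctan2(-d[0],d[1])))
a=(M[0]-M[3])[:2]; a/=np.linalg.norm(a); b=np.array([a[1],-a[0]]); r=g-mc[:2]; print("mat frame x,y",r@b,r@a, "mat yaw",np.degrees(np.arctan2(-a[0],a[1])))
E
```

```text
mat [ 0.4641585 -0.4050534  0.       ] [np.float64(0.1174), np.float64(0.1676), np.float64(0.118), np.float64(0.1664)]
blade [[ 0.4553362  -0.38176814  0.048     ]
 [ 0.50141545 -0.37053224  0.048     ]] 0.04742934615267846
grip [ 0.49306348 -0.43638533] yaw 13.70351768077327
mat frame x,y 0.022842173834356116 -0.03599199467569643 mat yaw 10.291707393073994
```

The grip point is at (23, -36) mm in the mat frame, well inside the outline, so I'll leave it. Now close the shutter.

Call:
servo_tool:
  motion:
    - [0,5,6,0,-5]
    - [0,9,12,0,-10]
    - [0,13,18,0,-16.6]
    - [0,17,24,0,-16.6]
    - [0,20,30,0,-16.6]
    - [0,23.1,36,0,-16.6]
    - [0,23.1,38.8,0,-16.6]
    - [0,23.1,38.8,0,-16.6]
    - [0,23.1,38.8,-5,-16.6]
    - [0,23.1,38.8,-10,-16.6]
    - [0,23.1,38.8,-13.2,-16.6]
    - [0,23.1,38.8,-13.2,-16.6]
    - [0,23.1,38.8,-13.2,-16.6]
    - [1,23.1,38.8,-13.2,-16.6]
    - [1,23.1,38.8,-13.2,-16.6]
    - [1,23.1,38.8,-13.2,-16.6]
    - [1,23.1,38.8,-13.2,-16.6]
    - [1,23.1,38.8,-13.2,-16.6]
    - [1,23.1,38.8,-13.2,-16.6]
    - [1,23.1,38.8,-13.2,-16.6]
  squeeze: 30

```text
time_s: 46.7
ee_pos: [0.6977, -0.0225, 0.2616]
eef_rot: [-3.142, 0.0, 1.529]
force: [0.6, -1.2, 0.1]
grip_width: 0.0275
grip_force: 0.0
```

Call:
servo_tool:
  motion:
    - [1,0,0,0.3,0]
    - [1,0,0,0.3,0]
    - [1,0,0,0.3,0]
    - [1,0,0,0.3,0]
    - [1,-1,0,0.3,0]
    - [1,-2,0.1,0.3,0]
    - [1,-3,0.1,0.3,0]
    - [1,-4,0.2,0.3,0]
    - [1,-5,0.2,0.3,0]
    - [1,-6,0.2,0.3,0]
    - [1,-7,0.3,0.3,0]
    - [1,-8,0.3,0.3,0]
    - [1,-8.2,0.3,0.3,0]
    - [1,-8.2,0.3,0.3,0]

```text
time_s: 48.45
ee_pos: [0.6156, -0.0192, 0.2646]
eef_rot: [3.14, -0.001, 1.529]
force: [5.7, 4.8, -4.2]
grip_width: 0.0138
grip_force: 30.0
```

Call:
servo_tool:
  motion:
    - [0.6,0,0,0,0]
    - [0.2,0,0,0,0]
    - [0,0,0,0,0]
    - [0,0,0,0,0]
    - [0,0,0,6,0]
    - [0,0,0,12,0]
    - [0,0,0,16,0]
    - [0,0,0,16,0]

```text
time_s: 49.45
ee_pos: [0.6155, -0.0195, 0.4281]
eef_rot: [3.136, 0.0, 1.529]
force: [-0.5, -0.1, -0.7]
grip_width: 0.0902
grip_force: 0.0
```

```bash
python3 - <<'E'
from logs import *
c=cam("wrist"); im=c["image"]; tan(c,.034)
m=(im.max(2)<60).astype(np.uint8); m[:165]=0;m[225:]=0;m[:,:300]=0;m[:,400:]=0
for k in cv2.findContours(m,0,2)[0]:
    if cv2.contourArea(k)>60: x,y,w,h=cv2.boundingRect(k); print(x,y,w,h,onz(c,[(x,y+h),(x+w,y+h)],.096).round(4))
E
```

```text
px [435. 389.] mm [ 765.5 -317.9] size [35.4 74.8] ang 85.0
px [517. 356.] mm [ 872.6 -278.6] size [ 35.2 118.7] ang 19.5
px [415. 325.] mm [ 723.8 -207. ] size [33.5 89.8] ang 24.4
px [  7. 281.] mm [ 225.2 -132.5] size [106.2  30.3] ang 70.2
px [474. 271.] mm [ 806.7 -141.8] size [ 75.3 179.5] ang 38.9
px [319. 134.] mm [621.5  26.9] size [41.3 62.9] ang 87.5
px [627. 232.] mm [979.4 -82.5] size [ 58.8 302. ] ang 13.4
px [318.  65.] mm [622.9  94.1] size [87.9 63.1] ang 86.6
px [580. 138.] mm [909.1 -19.4] size [ 24.  351.2] ang 0.1
308 170 16 34 [[ 0.6084 -0.0297  0.096 ]
 [ 0.623  -0.0304  0.096 ]]
```

The tab is back at its shut position and the rear log's centre is about 44 mm past the gate. Now the isolator.

Call:
servo_tool:
  motion:
    - [0,-5,6,0,-6]
    - [0,-9,12,0,-12]
    - [0,-13,18,0,-18]
    - [0,-18.2,24,0,-24]
    - [0,-18.2,30,0,-28.4]
    - [0,-18.2,35.6,0,-28.4]
    - [0,-18.2,35.6,0,-28.4]
    - [0,-18.2,35.6,0,-28.4]
    - [0,-18.2,35.6,-6,-28.4]
    - [0,-18.2,35.6,-12,-28.4]
    - [0,-18.2,35.6,-16.6,-28.4]
    - [0,-18.2,35.6,-16.6,-28.4]
    - [0,-18.2,35.6,-16.6,-28.4]
    - [1,-18.2,35.6,-16.6,-28.4]
    - [1,-18.2,35.6,-16.6,-28.4]
    - [1,-18.2,35.6,-16.6,-28.4]
    - [1,-18.2,35.6,-16.6,-28.4]
    - [1,-18.2,35.6,-16.6,-28.4]
    - [1,-18.2,35.6,-16.6,-28.4]
    - [1,-18.2,35.6,-16.6,-28.4]
  squeeze: 40

```text
time_s: 52.0
ee_pos: [0.4337, 0.3365, 0.2586]
eef_rot: [-3.142, 0.0, 1.033]
force: [-0.0, 0.2, -0.1]
grip_width: 0.0276
grip_force: 0.0
```

Call:
servo_tool:
  motion:
    - [1,0,0,0,0]
    - [1,0,0,0,0]
    - [1,0,0,0,0]
    - [1,0,0,0,0]

```text
time_s: 52.5
ee_pos: [0.4327, 0.3372, 0.2586]
eef_rot: [-3.138, 0.001, 1.033]
force: [-12.6, 6.7, 3.8]
grip_width: 0.0117
grip_force: 40.0
```

Call:
servo_tool:
  motion:
    - [1,0,0,0,-6]
    - [1,0,0,0,-12]
    - [1,0,0,0,-18]
    - [1,0,0,0,-24]
    - [1,0,0,0,-30]
    - [1,0,0,0,-36]
    - [1,0,0,0,-42]
    - [1,0,0,0,-48]
    - [1,0,0,0,-54]
    - [1,0,0,0,-60]
    - [1,0,0,0,-61.5]
    - [1,0,0,0,-61.5]

```text
time_s: 54.0
ee_pos: [0.4328, 0.3369, 0.2586]
eef_rot: [-3.141, 0.003, -0.04]
force: [-10.0, 2.3, 5.9]
grip_width: 0.0116
grip_force: 40.0
```

Call:
servo_tool:
  motion:
    - [0.4,0,0,0,0]
    - [0,0,0,0,0]
    - [0,0,0,0,0]
    - [0,0,0,0,0]
    - [0,0,0,6,0]
    - [0,0,0,12,0]
    - [0,0,0,15,0]
    - [0,-5,-5,15,0]
    - [0,-5,-5,15,0]
    - [0,-5,-5,15,0]

```text
time_s: 55.25
ee_pos: [0.3838, 0.2865, 0.4092]
eef_rot: [-3.141, -0.001, -0.04]
force: [0.2, 0.2, -0.8]
grip_width: 0.094
grip_force: 0.0
```

```bash
python3 - <<'E'
from logs import *
c=cam("wrist"); t=cam("top")
a=c["image"][60:300,150:490]; b=t["image"][100:270,170:480]
a=cv2.resize(a,(510,360)); b=cv2.resize(b,(620,340)); 
im=np.zeros((590,800,3),np.uint8); a=cv2.resize(a,(340,240)); im[:240,:340]=a; im[250:590,:620]=b
cv2.imwrite("pics/fin.png",im[:,:,::-1])
E
```

```text
(no output)
```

View pics/fin.png

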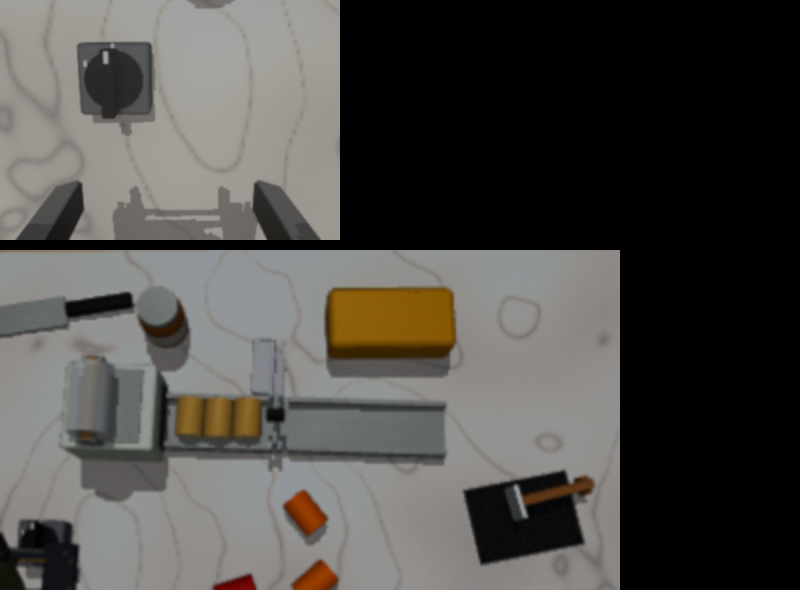

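The final picture shows the isolator bar back at ON (108,80). The three logs are in the lane at (190-250,415), the shutter is shut at (275,413), and the pusher is level with its handle centre over the mat at (540,495).

```bash
python3 -c "
from station import ctrl
print(ctrl.hand_in())"
```

```text
the job is handed in; nothing more can be done
None
```

I've handed the job in, but it gave no verdict: by the final camera check all three logs are in the lane, the shutter is shut, the isolator is on, and the pusher, knocked aside after I put it down, has its handle centre on the mat with its foot past the edge.

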